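# Clear a wedged bung from a dosing barrel

### The job

Tip the leaning clear barrel upright in its stand, then take the long slim push rod from the rack and push it down inside the barrel until its collar sits on the rim, so that the rubber bung wedged at the bottom drops into the tray below. Leave the rod standing in the upright barrel, leave the short tamper in the rack, and do not touch the bung with the fingers.

Things in the scene. Friction and masses are not known exactly. Their poses are not given: they have to be found in the camera images.
- barrel (a joint): Stiff barrel hinge, rad: 0 = leaning 0.42 rad from vertical (the start); 0.42 = upright, at a firm stop. Stays where it is left. The hinge line lies along x of tray, 77 mm above the table, right above tray, across the barrel's axis. The top leans to the tray's +y side; push it sideways towards -y near the top (2 to 6 N).
- barrel_mouth (a point): Centre of the barrel's upper rim. Clear plastic tube with a thin white band near the top, open at both ends, 90 mm long, 38 mm outside, bore 30 mm. z points out of the mouth along its axis. 75 mm from the hinge line; upright it is right above tray, 152 mm over the table. Beside the barrel two flat posts, 34 mm from its axis along the tray's x, 85 mm tall.
- tray (a point): Middle of the floor of the square white plastic tray, the base of the barrel's stand (fixed): 130 by 130 mm outside, walls 3 mm thick and 16 mm tall, floor 3 mm above the table. x along the barrel's hinge line, y to the side where the barrel's top leans at the start, z up.
- bung: Dark tapered rubber bung, 24 mm tall, 28 mm diameter at the top, 18 mm at the bottom, 20 g, wedged between four springy rubber lips in the barrel's lower end. Origin: centre of its narrow bottom face; z towards the wide end. Its top is about 63 mm below the mouth; 5 to 15 N along the barrel pushes it out.
- push_rod: Long slim push rod hanging upright in the rack. Steel shaft 14 mm diameter, 98 mm long below the collar; collar 48 mm diameter, 6 mm thick, lying on the rack's plate; above it a black cylindrical grip, 24 mm diameter, 40 mm tall. About 0.18 kg. Origin: centre of the collar's underside; z up, x across the rack at the start. Collar on the rim: its tip stands 8 mm out below the barrel.
- tamper: Short tamper, not to be used, in the rack's other hole: shaft 20 mm diameter, only 45 mm long, collar 48 mm, black mushroom knob 42 mm wide, its top 28 mm above the collar's underside (the origin, at its centre).
- rack: Fixed aluminium rack: level plate 70 mm (x) by 190 mm (y), its top 110 mm above the table, on two end panels. Two 26 mm holes at y = +55 and -55 mm; either may hold the push rod. Origin: on the table under the plate's middle.
Mind the look-alikes: they are no part of the job. Leave any green or red look-alike of the part that bears barrel alone.

How it is judged (in metres and radians):
On the way, in this order (a step that is already met when the one before it is completed fails the run):
1. the barrel is tipped upright (within 0.13 rad of its stop) with the bung still inside (value of joint barrel above 0.29 rad and z of bung in the frame of barrel_mouth above -0.098 m and distance between bung and barrel_mouth below 0.098 m), for 0.2 s.
2. the push rod is in the mouth of the upright barrel, its collar less than 88 mm above the rim, with the bung still inside (all of step 1 and z of push_rod in the frame of barrel_mouth below 0.088 m and horizontal distance between push_rod and barrel_mouth below 0.02 m), for 0.04 s.
At the end, for the whole second after the job is handed in: Barrel upright (joint above 0.29 rad); push rod standing in it, collar underside 6 mm below to 8 mm above the rim, within 14 mm of its centre, tilt below 0.2 rad; bung lying in the tray (origin below 35 mm, slower than 0.1 m/s); tamper within 30 mm of its start (value of joint barrel above 0.29 rad and z of push_rod in the frame of barrel_mouth between -0.006 and 0.008 m and horizontal distance between push_rod and barrel_mouth below 0.014 m and angle between push_rod's own z axis and vertical below 0.2 rad and x of bung in the frame of tray between -0.066 and 0.066 m and y of bung in the frame of tray between -0.066 and 0.066 m and height (world z) of bung below 0.035 m and linear speed of bung below 0.1 m/s and linear speed of push_rod below 0.02 m/s and distance of tamper from where it was at the start of the episode below 0.03 m); the robot touches nothing.
It fails at once if the fingers touch the bung (contact force between the fingers and bung above 0.5 N).
It fails at once if the tamper is moved by more than 30 mm (distance of tamper from where it was at the start of the episode above 0.03 m).
It also fails if it takes over 51 s, if anything falls off the work surface, if the arm or the gripper's body presses on something with over 40 N, if the wrist force passes 120 N, or if a joint passes its speed limit or range.

### The arm

A 6-joint arm with a two-finger parallel gripper is mounted at the origin on the work surface. World frame = base frame: x ahead of the robot, y to its left, z up, the work surface at z = 0. Lengths are in mm, angles in rad, forces in N, time in s.
With the tool pointing down it reaches from about 350 to 975 mm from the base axis. Payload 7.1 kg.
Tool frame: the origin (TCP) lies at the centre of the arm's flange, where the gripper is bolted on; the fingertips stand 182 mm ahead of it and the grasp point (between the pads) lies 163 mm ahead of it; x points along the fingers, y is the direction in which the jaws open and shut, and the axes are right-handed (so a half turn about x gives the same grasp; the last joint's range is limited). The gripper opens to 88 mm and grips with 3 to 60 N. Pads are 20 mm wide; open, the fingers measure 115 mm over their backs; the gripper's body (75 mm by 178 mm) begins 61 mm behind the grasp point.
Start: joints at [-1.253, 0.423, 1.63, -0, 1.089, -0.019], TCP at [206.56, -589.864, 404.675] pointing down, gripper open.
Joint ranges: [-3, 3], [-0.9, 2.11], [0.09, 2.58], [-1.31, 4.45], [0.11, 2.69], [-2.54, 2.54]. Speed limits (rad/s): [2.39, 2.39, 3.01, 3.14, 3.14, 3.14].

### API

Orientations are given as a rotation vector (axis times angle).
In Python, from workcell import readout, viewer, workorder, models gives the robot as it stands. The module is installed in compiled form; this text tells all that it offers.
- The arm moves only by the tool apply_moves, never from a script. Its argument "commands" is a list that holds one entry, the list of rows, each a list of 4 numbers: the shift along the world's x, y, z in m, then the turn about the world's z in rad. A call has 1 to 8 rows; each row is the pose to reach, as a shift and turn from the pose commanded when the call began; what a row does not reach only later rows make up. A row lasts 1/8 s, in which the tool goes at most 62.5 mm and 10.7 degrees, less where a joint would pass 70% of its speed; a pose out of reach is approached as far as the arm can. A call with a gripper value outside its range is refused whole. "gripper" is the finger opening in m, from 0 to 0.0878, set as the call begins (left out, the last holds). The fingers move at their own pace and stop on an object; the grip force is fixed at half the most. Time passes only in rows, so rows that repeat a pose let the fingers close. It gives the time, the measured TCP pose, the force and the opening at its end, in the units of the state.
- readout.get_obs(): the state, without advancing time (a new reading comes with each control period).
- viewer.get_image(name): name is "scene" or "top"; returns a dict with "color" (420x560x3 uint8, red, green, blue), "vertical_fov" (degrees; the focal length in pixels is half the picture's height over the tangent of half this angle, whatever the lens; pixels are square), "cx", "cy" (the principal point, pixels), "rvec" (rotation vector, rad) and "tvec" (3), from world to camera coordinates, as OpenCV has them. Camera axes: x right, y down, z forward; pixel columns grow to the right and rows downward; lengths in mm; the calibration is good to about 2 mm. A picture is of the moment at which its call begins. There is no depth.
- workorder.close_job(): hands the job in, once; it reports no verdict.
Trained networks look in the newest picture that a camera, given by its name, has taken for a name from the list of things; names that differ only in an ending like _2 or _b are one class to them, and where a whole thing is asked for, a point or a joint stands for the part that bears it (a point fixed in the world has none). Each returns a list of dicts, best first, with "conf" (0 to 1); they miss things now and then, are a little off and sometimes report something else, mostly with a low value. They report only what shows in the picture. A call takes as long as a camera call. They do not tell look-alikes from the thing itself.
- models.search_frame(camera, label): "position" ([x, y, z] in mm, in world coordinates, good to about 4 mm: the middle of the surface that is visible of it).
- models.place_of(camera, label): "position" ([x, y, z] in mm, in world coordinates, good to about 4 mm: a listed point, or the origin of a listed thing).
The state is a dict: "t": time; "qpos": joint angles; "qvel": joint speeds; "joint_torque": joint torques, N m; "ee_pos": TCP position; "orientation": TCP orientation; "ft_force": force on the tool from outside, world axes, zero at the start; "moment": the same for the moment, N m; "width": finger opening in mm.
Only numpy, scipy, OpenCV 4.12 (cv2) and the standard library are available. Lean on these libraries where they do the work, as an engineer would, in place of code of your own. Each camera call takes 0.05 s, during which the arm holds its last target.

## Working session

There is one attempt and no reset: what is moved stays moved. The work goes in short steps, Python scripts to look and compute and a tool call to move; the robot and the scene stay as the last step left them, time stands still between calls to the robot, and variables do not carry over. Pictures are saved under pics/ and viewed, and the job is handed in when it is done.

Besides the shell and the picture viewer there is one more tool, called after "Call:" by a JSON object that holds its "method" and its "body", one argument or row to a line. apply_moves: Moves the arm, as the interface text tells. Its arguments: {"type":"object","properties":{"commands":{"type":"array","items":{"type":"array","items":{"type":"array","items":{"type":"number"}}}},"gripper":{"type":"number"}},"required":["commands"]}

```bash
mkdir -p pics
cat > h.py <<'E'
import numpy as np, cv2
from workcell import readout, viewer, workorder, models
def cam(n):
    d=viewer.get_image(n); h=d["color"].shape[0]
    f=h/2/np.tan(np.radians(d["vertical_fov"])/2)
    K=np.array([[f,0,d["cx"]],[0,f,d["cy"]],[0,0,1]])
    return d["color"],K,np.array(d["rvec"],float),np.array(d["tvec"],float)
def proj(c,P): return cv2.projectPoints(np.array(P,float).reshape(-1,1,3),c[2],c[3],c[1],None)[0].reshape(-1,2)
def ray(c,uv,z):
    R=cv2.Rodrigues(c[2])[0]; o=-R.T@c[3]; d=R.T@np.linalg.inv(c[1])@np.array([uv[0],uv[1],1.])
    return o+d*(z-o[2])/d[2]
def save(c,name,crop=None,s=1):
    im=c[0][:,:,::-1]
    if crop: x0,y0,x1,y1=crop; im=im[y0:y1,x0:x1]
    cv2.imwrite(name,cv2.resize(im,None,fx=s,fy=s,interpolation=cv2.INTER_CUBIC))
E
python3 - <<'E'
from h import *
o=readout.get_obs(); print(o)
for n in("scene","top"):
    c=cam(n); save(c,f"pics/{n}0.png",s=1.4)
    for l in("barrel","barrel_mouth","tray","bung","push_rod","tamper","rack"):
        for f in ("place_of","search_frame"):
            try: r=getattr(models,f)(n,l)
            except Exception as e: print(n,l,f,e); continue
            for x in r[:4]: print(n,l,f,np.round(x["position"],1),round(x["conf"],2),proj(c,x["position"]).round()[0])
E
```

```text
{'t': 0.0, 'qpos': array([-1.25297891e+00,  4.23847861e-01,  1.63067857e+00,  1.26630409e-05,
        1.08861514e+00, -1.90067715e-02]), 'qvel': array([-6.02889830e-05, -1.09878217e-03,  1.15080337e-03,  2.92475116e-04,
        4.34263708e-04, -1.12470375e-03]), 'joint_torque': array([-6.70688473e-05, -5.44628763e+01, -2.73668808e+01,  6.41810149e-02,
        2.26986705e-02, -1.05838703e-04]), 'ee_pos': array([ 206.49245054, -589.61068368,  403.90159332]), 'orientation': array([ 2.03915821,  0.34832132, -2.03961221]), 'ft_force': array([-0.01301357, -0.18185487, -0.15355239]), 'moment': array([-0.06246037,  0.01845352,  0.01322284]), 'width': 87.53594019657378}
scene barrel place_of it knows: barrel_mouth, bung, push_rod, rack, tamper, tray
scene barrel search_frame [415.7 368.  124.6] 0.89 [377. 225.]
scene barrel search_frame [745.3 175.2 124.2] 0.85 [234. 246.]
scene barrel search_frame [512.2 579.  123.1] 0.82 [427. 286.]
scene barrel search_frame [547.7 203.4 120.4] 0.75 [298. 219.]
scene barrel_mouth place_of [402.6 384.6 144.4] 0.74 [386. 220.]
scene barrel_mouth place_of [351
[... 2341 characters left out ...]
0e-01] 0.68 [272. 146.]
top tray search_frame [353.9  84.2   0.4] 0.87 [301. 291.]
top tray search_frame [5.34e+02 1.85e+02 2.00e-01] 0.74 [261. 221.]
top tray search_frame [403.2 343.4   5.9] 0.67 [199. 273.]
top tray search_frame [495.6 555.1   1. ] 0.64 [118. 237.]
top push_rod place_of [ 498.9 -191.7  110.9] 0.73 [420. 232.]
top push_rod search_frame [ 496.9 -185.8  116.8] 0.7 [418. 233.]
top tamper place_of [ 513.1 -303.4  112.4] 0.68 [467. 226.]
top tamper search_frame [ 513.4 -293.8  136.9] 0.72 [467. 225.]
top rack place_of [ 505.2 -242.5   -2. ] 0.7 [426. 232.]
top rack search_frame [ 497.1 -225.8  110.9] 0.57 [434. 233.]
top rack search_frame [ 497.9 -181.2  114.2] 0.25 [416. 232.]
```

View pics/scene0.png

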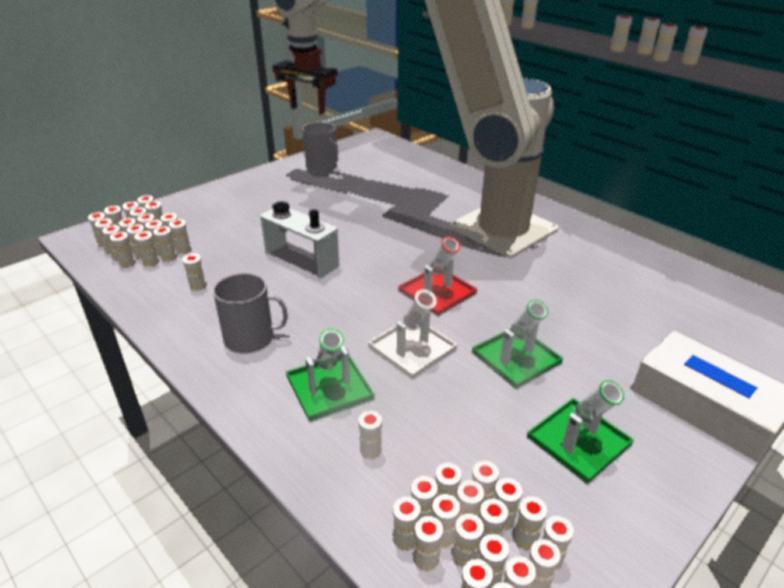

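View pics/top0.png

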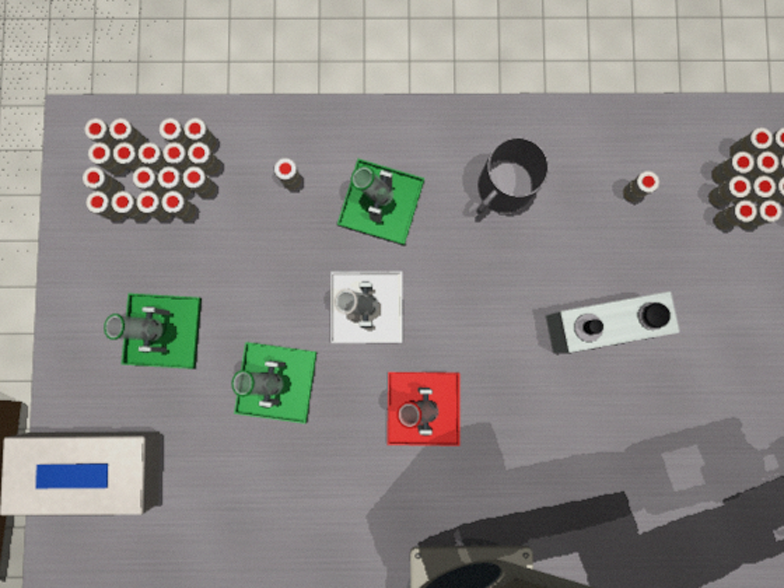

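Candidates (scene, 560x420 px): white tray (295,247), green (369,255), (413,312), (237,279), red (313,207). The white one fits: it has a white band and a white tray, while green and red are the look-alikes. I'll confirm it in enlarged crops.

Run:
```python
from h import *
c=cam("scene"); s=cam("top")
A=cv2.resize(c[0][195:275,255:335],(480,480),interpolation=cv2.INTER_CUBIC)
save(c,"pics/cs.png",(250,195,340,275),7); save(s,"pics/ct.png",(220,180,300,260),7)
save(s,"pics/cr.png",(380,195,495,265),6)
for i in range(2):
  c=cam("top")
  for l in("barrel_mouth","tray","push_rod","rack","tamper"):
    print(l,[np.round(x["position"],1) for x in models.place_of("top",l) if l not in("barrel_mouth","tray") or np.hypot(x["position"][0]-536,x["position"][1]-195)<40])
```

```text
barrel_mouth [array([536. , 217.3, 148.3])]
tray [array([538.6, 186.2,   5.2])]
push_rod [array([ 498.4, -189.3,  107.1])]
rack [array([ 503.1, -243.7,   -1.5])]
tamper [array([ 514.3, -302.3,  113.8]), array([534.8, 215.8, 147.1])]
barrel_mouth [array([534.6, 216.1, 147.1])]
tray [array([536.3, 186.4,   5.5])]
push_rod [array([ 496.2, -191.9,  109.6])]
rack [array([ 503.9, -241.5,    0.6])]
tamper [array([ 516.1, -298.1,  114.2])]
```

View pics/cs.png

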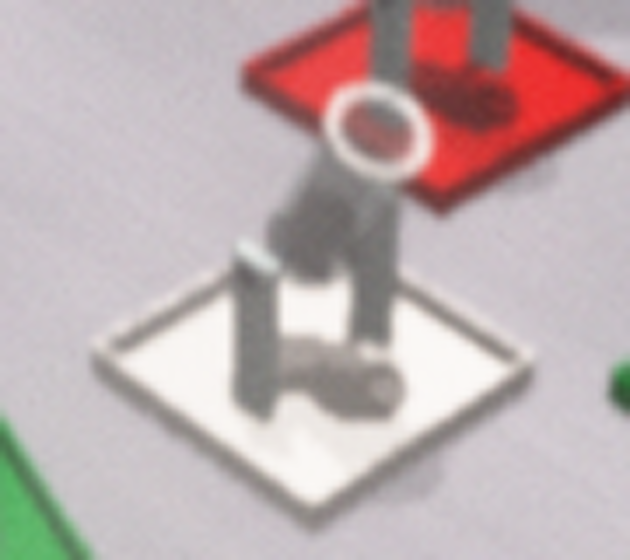

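View pics/ct.png

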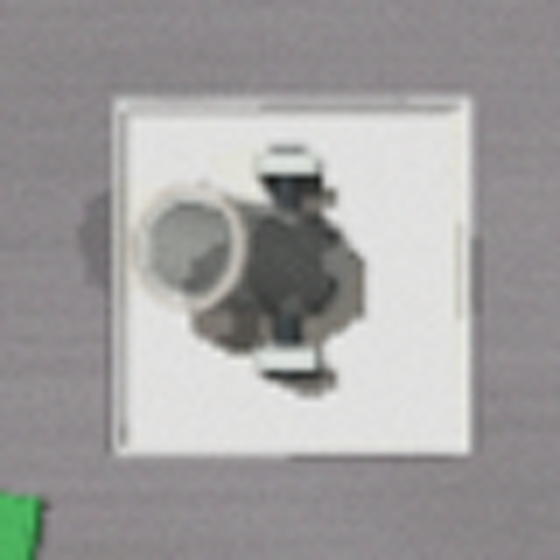

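View pics/cr.png

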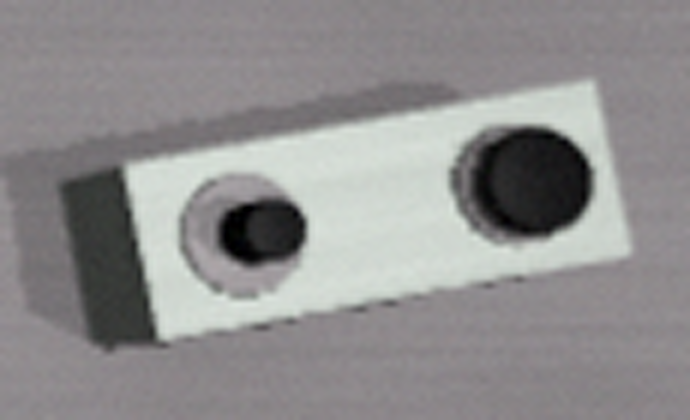

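Run:
```python
from h import *
s=cam("top")
T=lambda p:(220+p[0]/7-.43+0,180+p[1]/7-.43)
Rr=lambda p:(380+p[0]/6-.42,195+p[1]/6-.42)
cs=[ray(s,T(p),16) for p in((113,98),(473,96),(472,455),(111,457))]
for q in cs: print("tray",q.round(1))
print("centre",np.mean(cs,0).round(1), "xdir", np.degrees(np.arctan2(*( (cs[0]+cs[1]-cs[2]-cs[3])[[1,0]]))))
for p in((288,160),(290,362)): print("post",ray(s,T(p),85).round(1))
print("rim",ray(s,T((190,248)),145.5).round(1))
print("collar",ray(s,Rr((244,235)),116).round(1),"griptop",ray(s,Rr((276,229)),156).round(1))
print("knob",ray(s,Rr((535,182)),134).round(1))
pl=[ray(s,Rr(p),110) for p in((124,162),(596,80),(634,256),(158,342))]
for q in pl: print(q.round(1))
print(np.mean(pl,0).round(1)); d=pl[0]+pl[3]-pl[1]-pl[2]; print("ydir deg",np.degrees(np.arctan2(d[1],d[0]))-90)
R=cv2.Rodrigues(s[2])[0]; print("cam",-R.T@s[3])
from scipy.spatial.transform import Rotation as Ro
print(Ro.from_rotvec(readout.get_obs()["orientation"]).as_matrix().round(3))
```

```text
tray [604.7 250.6  16. ]
tray [604.9 118.1  16. ]
tray [473.1 119.4  16. ]
tray [473.  250.8  16. ]
centre [538.9 184.7  16. ] xdir -0.3243331516500663
post [573.9 183.8  85. ]
post [504.  183.2  85. ]
rim [538.5 213.7 145.5]
collar [ 494.8 -191.6  116. ] griptop [ 495.3 -191.6  156. ]
knob [ 513.9 -299.3  134. ]
[ 524. -147.  110.]
[ 555.6 -335.   110. ]
[ 486.  -346.9  110. ]
[ 453.3 -158.2  110. ]
[ 504.7 -246.8  110. ]
ydir deg 9.68019839526606
cam [ 449.63182009  143.06720196 1214.87360127]
[[-0.     0.331 -0.944]
 [-0.    -0.944 -0.331]
 [-1.     0.     0.   ]]
```

The crops confirm the white-banded barrel on the white tray: rim at about scene px (304,214), tray centre at top px (261,219). The rod is the slim grip in the rack hole nearest the barrel, at top px (425,233). Next I'll move with the fingers closed to the +y side of the barrel.

Call:
{"method": "apply_moves", "body": {
  "commands": [
    [[0.036,0.05,0,0.17],[0.072,0.1,0,0.34],[0.108,0.15,0,0.51],[0.145,0.2,0,0.68],[0.18,0.25,0,0.85],[0.216,0.3,0,1.02],[0.252,0.35,0,1.18],[0.29,0.4,0,1.234]]
  ],
  "gripper": 0
}}

```text
t: 3.15
ee_pos: [497.3, -188.3, 405.0]
orientation: [1.207, 1.21, -1.207]
ft_force: [0.9, -0.6, -0.7]
width: 11.2
```

Call:
{"method": "apply_moves", "body": {
  "commands": [
    [[0.005,0.058,0,0],[0.01,0.116,0,0],[0.015,0.174,0,0],[0.02,0.232,0,0],[0.025,0.29,0,0],[0.031,0.348,0,0],[0.037,0.406,0,0],[0.042,0.462,0,0]]
  ]
}}

```text
t: 4.15
ee_pos: [538.3, 274.0, 404.8]
orientation: [1.209, 1.209, -1.209]
ft_force: [0.2, -0.4, 0.7]
width: 0.0
```

Call:
{"method": "apply_moves", "body": {
  "commands": [
    [[0,0,-0.05,0],[0,0,-0.095,0],[0,-0.01,-0.098,0],[0,-0.02,-0.098,0],[0,-0.026,-0.098,0],[0,-0.032,-0.098,0],[0,-0.038,-0.098,0],[0,-0.042,-0.098,0]]
  ]
}}

```text
t: 5.15
ee_pos: [538.6, 229.7, 307.3]
orientation: [1.21, 1.209, -1.208]
ft_force: [0.1, 3.4, 2.7]
width: 0.5
```

Call:
{"method": "apply_moves", "body": {
  "commands": [
    [[0,-0.004,0,0],[0,-0.008,0,0],[0,-0.011,0,0],[0,-0.014,0,0],[0,-0.014,0,0]]
  ]
}}

```text
t: 5.78
ee_pos: [538.2, 215.5, 306.4]
orientation: [1.208, 1.209, -1.21]
ft_force: [0.0, 0.2, 0.4]
width: 0.5
```

Run:
```python
from h import *
c=cam("scene"); save(c,"pics/p1.png",(240,150,360,290),4)
```

```text
(no output)
```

View pics/p1.png

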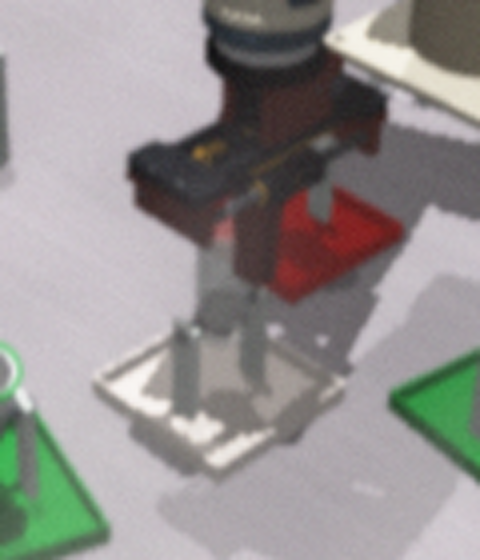

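The barrel at crop px (215,270) is nearly upright with the fingers beside it. I'll push on until the stop shows in the force.

Call:
{"method": "apply_moves", "body": {
  "commands": [
    [[0,-0.001,0,0],[0,-0.002,0,0],[0,-0.003,0,0],[0,-0.003,0,0]]
  ]
}}

```text
t: 6.32
ee_pos: [538.1, 214.5, 306.5]
orientation: [1.212, 1.211, -1.208]
ft_force: [-1.9, 12.9, -3.4]
width: 0.4
```

Call:
{"method": "apply_moves", "body": {
  "commands": [
    [[0,0.015,0,0],[0,0.03,0.02,0],[0,0.03,0.08,0],[-0.005,-0.02,0.1,0],[-0.012,-0.08,0.1,0],[-0.018,-0.14,0.1,0],[-0.024,-0.2,0.1,0],[-0.03,-0.26,0.1,0]]
  ],
  "gripper": 0
}}

```text
t: 7.32
ee_pos: [508.0, -48.7, 406.9]
orientation: [1.208, 1.209, -1.209]
ft_force: [0.3, 0.0, -0.0]
width: 0.6
```

Call:
{"method": "apply_moves", "body": {
  "commands": [
    [[-0.005,-0.06,0,0],[-0.01,-0.11,0,0],[-0.013,-0.14,0,0],[-0.013,-0.145,0,0],[-0.013,-0.145,0,0]]
  ],
  "gripper": 0.07
}}

```text
t: 7.95
ee_pos: [495.4, -191.8, 406.5]
orientation: [1.209, 1.21, -1.21]
ft_force: [-0.6, 0.8, -0.5]
width: 46.6
```

Run:
```python
from h import *
print(readout.get_obs()["ee_pos"],readout.get_obs()["t"])
c=cam("scene"); save(c,"pics/p2.png",(180,110,340,270),4)
print([np.round(x["position"],1) for x in models.place_of("scene","barrel_mouth")])
c=cam("top"); save(c,"pics/p3.png",(220,180,300,260),7)
print([np.round(x["position"],1) for x in models.place_of("top","barrel_mouth")])
```

```text
[ 495.40447256 -191.76539868  406.54656221] 7.95
[array([538. , 187.5, 155. ]), array([746.5, 189.2, 150.2]), array([398.1, 382.3, 142.4]), array([353. , 110.2, 142.6])]
[array([406.1, 381.8, 143.6]), array([354.9, 116.1, 150.4]), array([534.8, 185.2, 149.4]), array([744.8, 188.4, 147.2]), array([495.6, 591.4, 142.3])]
```

View pics/p2.png

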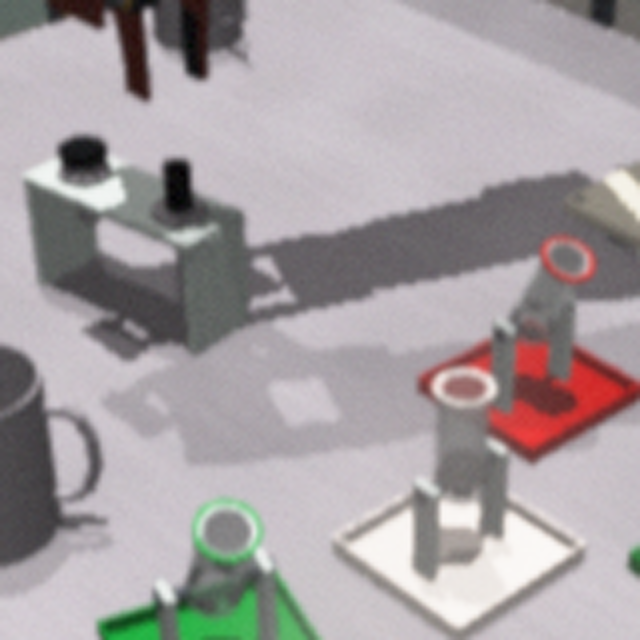

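View pics/p3.png

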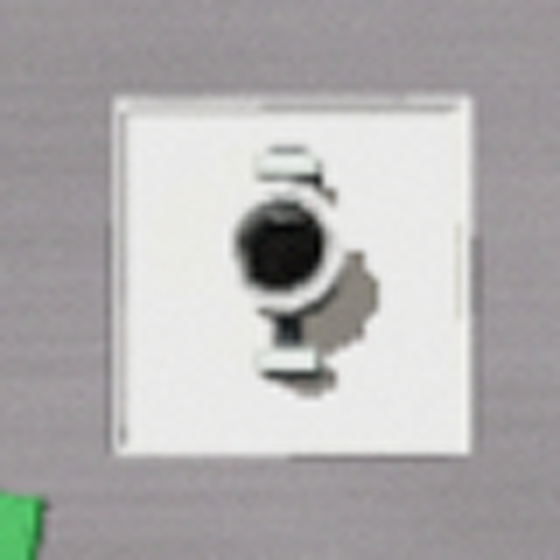

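The barrel is upright (rim at crop px (463,388)) and the bung still fills the bore (dark disc in the top crop at (283,243)). Next is the grasp of the rod.

Call:
{"method": "apply_moves", "body": {
  "commands": [
    [[0,0,-0.04,0],[0,0,-0.08,0],[0,0,-0.104,0],[0,0,-0.104,0]]
  ],
  "gripper": 0.07
}}

```text
t: 8.65
ee_pos: [494.9, -191.1, 301.2]
orientation: [1.208, 1.213, -1.21]
ft_force: [-0.4, 0.5, 1.1]
width: 70.2
```

Call:
{"method": "apply_moves", "body": {
  "commands": [
    [[0,0,0,0],[0,0,0,0],[0,0,0,0],[0,0,0,0],[0,0,0,0]]
  ],
  "gripper": 0.0
}}

```text
t: 9.28
ee_pos: [495.4, -192.1, 302.9]
orientation: [1.209, 1.209, -1.209]
ft_force: [1.2, 0.4, 2.4]
width: 23.7
```

Call:
{"method": "apply_moves", "body": {
  "commands": [
    [[0,0,0.03,0],[0,0,0.07,0],[0,0,0.11,0],[0,0,0.15,0],[0,0.01,0.175,0],[0.005,0.05,0.175,0],[0.01,0.09,0.175,0],[0.015,0.13,0.175,0]]
  ]
}}

```text
t: 10.28
ee_pos: [510.1, -61.0, 477.4]
orientation: [1.209, 1.209, -1.21]
ft_force: [0.3, -0.4, -1.3]
width: 23.3
```

Call:
{"method": "apply_moves", "body": {
  "commands": [
    [[0.005,0.05,0,0],[0.01,0.1,0,0],[0.015,0.15,0,0],[0.02,0.2,0,0],[0.025,0.235,0,0],[0.027,0.247,0,0],[0.027,0.247,0,0]]
  ]
}}

```text
t: 11.15
ee_pos: [537.2, 185.0, 477.2]
orientation: [1.208, 1.21, -1.209]
ft_force: [-1.1, 0.1, -2.3]
width: 23.8
```

Run:
```python
from h import *
o=readout.get_obs(); print(o["ee_pos"],o["t"],o["width"])
c=cam("scene"); save(c,"pics/p4.png",(240,130,360,270),4)
print([np.round(x["position"],1) for x in models.place_of("scene","push_rod")])
print([proj(c,[538,185.5,z]).round(1) for z in (20,152,180,280)])
```

```text
[537.24572527 185.00697039 477.20503852] 11.15 23.848646454795045
[array([539.1, 185. , 285.4])]
[array([[294.7, 242.7]]), array([[296. , 205.4]]), array([[296.3, 196.9]]), array([[297.5, 164.1]])]
```

View pics/p4.png

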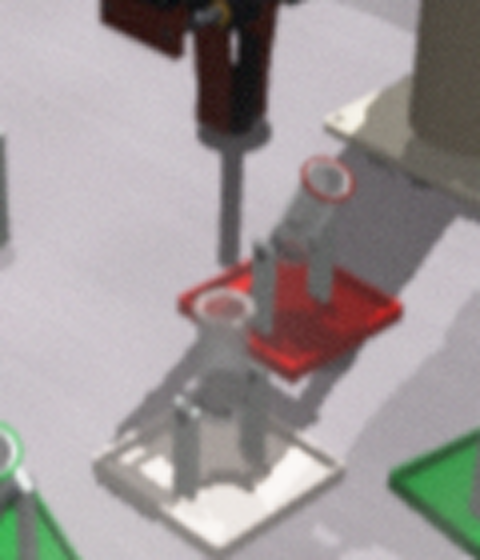

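The rod hangs vertical (tip at crop px (228,262)) right above the rim (223,308). I'll lower it into the mouth now.

Call:
{"method": "apply_moves", "body": {
  "commands": [
    [[0,0,-0.02,0],[0,0,-0.035,0],[0,0,-0.05,0],[0,0,-0.065,0],[0,0,-0.08,0],[0,0,-0.09,0],[0,0,-0.09,0]]
  ]
}}

```text
t: 12.12
ee_pos: [537.2, 184.9, 386.7]
orientation: [1.208, 1.21, -1.211]
ft_force: [-0.1, 0.9, -2.5]
width: 23.6
```

Run:
```python
from h import *
c=cam("scene"); save(c,"pics/p5.png",(240,130,360,270),4)
```

```text
(no output)
```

View pics/p5.png

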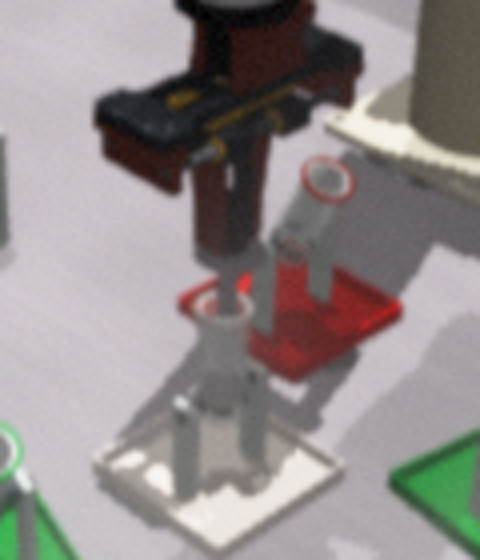

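Call:
{"method": "apply_moves", "body": {
  "commands": [
    [[0,0,-0.006,0],[0,0,-0.012,0],[0,0,-0.018,0],[0,0,-0.024,0],[0,0,-0.029,0],[0,0,-0.034,0],[0,0,-0.038,0],[0,0,-0.038,0]]
  ]
}}

```text
t: 13.18
ee_pos: [537.3, 184.9, 349.2]
orientation: [1.209, 1.21, -1.21]
ft_force: [0.6, 0.1, -2.4]
width: 23.7
```

Run:
```python
from h import *
c=cam("scene"); save(c,"pics/p6.png",(240,130,360,270),4)
print([np.round(x["position"],1) for x in models.place_of("scene","push_rod")],[(np.round(x["position"],1),x["conf"]) for x in models.place_of("scene","bung")])
```

```text
[array([539.7, 188.2, 158.2])] [(array([545. , 212.5,  10.7]), 0.65)]
```

View pics/p6.png

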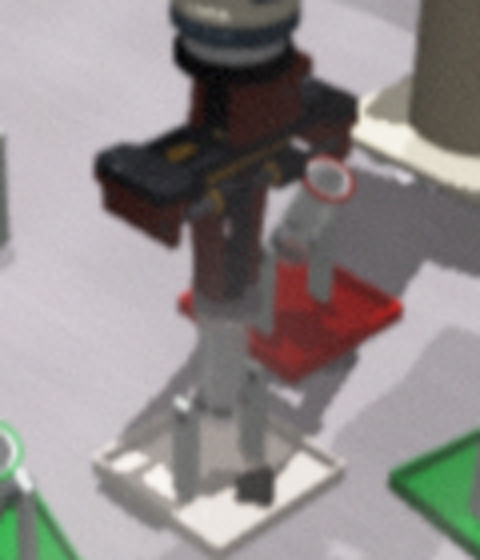

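Call:
{"method": "apply_moves", "body": {
  "commands": [
    [[0,0,-0.001,0],[0,0,-0.002,0],[0,0,-0.003,0],[0,0,-0.004,0],[0,0,-0.005,0],[0,0,-0.005,0]]
  ]
}}

```text
t: 14.08
ee_pos: [537.4, 184.9, 344.9]
orientation: [1.209, 1.209, -1.209]
ft_force: [-0.7, 0.0, 0.8]
width: 23.8
```

The bung lies in the tray (crop px (255,485)), and the force shows the collar reaching the rim. I'll press slightly more, then release.

Call:
{"method": "apply_moves", "body": {
  "commands": [
    [[0,0,-0.001,0],[0,0,-0.002,0],[0,0,-0.002,0]]
  ]
}}

```text
t: 14.45
ee_pos: [537.4, 185.0, 344.7]
orientation: [1.21, 1.209, -1.208]
ft_force: [-6.3, -1.7, 17.8]
width: 23.9
```

Call:
{"method": "apply_moves", "body": {
  "commands": [
    [[0,0,0,0],[0,0,0,0],[0,0,0.001,0],[0,0,0.001,0],[0,0,0.001,0],[0,0,0.001,0]]
  ],
  "gripper": 0.06
}}

```text
t: 15.2
ee_pos: [537.4, 184.9, 343.6]
orientation: [1.209, 1.209, -1.209]
ft_force: [-0.1, 0.2, -0.0]
width: 60.2
```

Call:
{"method": "apply_moves", "body": {
  "commands": [
    [[0,0,0.02,0],[0,0,0.05,0],[0,0,0.1,0],[0,-0.05,0.12,0],[0,-0.1,0.12,0],[0,-0.15,0.12,0],[0,-0.2,0.12,0],[0,-0.2,0.12,0]]
  ]
}}

```text
t: 16.2
ee_pos: [537.2, -17.7, 463.7]
orientation: [1.212, 1.207, -1.212]
ft_force: [0.2, 0.8, -0.1]
width: 60.4
```

Run:
```python
from h import *
c=cam("scene"); save(c,"pics/p7.png",(180,110,340,270),4)
for n in("scene","top"):
  d=cam(n)
  for l in("push_rod","bung","tamper","barrel_mouth"): print(n,l,[(np.round(x["position"],1),round(x["conf"],2)) for x in models.place_of(n,l)][:3])
save(d,"pics/p8.png",(220,180,300,260),7)
```

```text
scene push_rod [(array([537.3, 184.8, 152.6]), 0.51)]
scene bung [(array([579.5, 223.6,  10.3]), 0.61)]
scene tamper [(array([ 516.6, -296.8,  108.4]), 0.45)]
scene barrel_mouth [(array([537. , 186.1, 152.2]), 0.72), (array([505.1, 588. , 144. ]), 0.64), (array([400.7, 386.3, 145.7]), 0.62)]
top push_rod [(array([540.8, 186.2, 150.9]), 0.78)]
top bung [(array([579.8, 218.4,  11.7]), 0.58)]
top tamper []
top barrel_mouth [(array([352.4, 119.2, 150.3]), 0.96), (array([745.8, 189.1, 148.4]), 0.74), (array([499.5, 588.3, 145.6]), 0.71)]
```

View pics/p7.png

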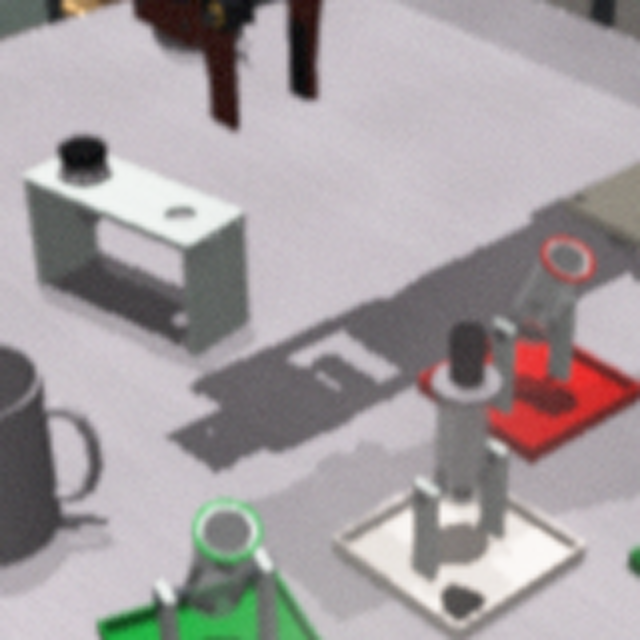

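View pics/p8.png

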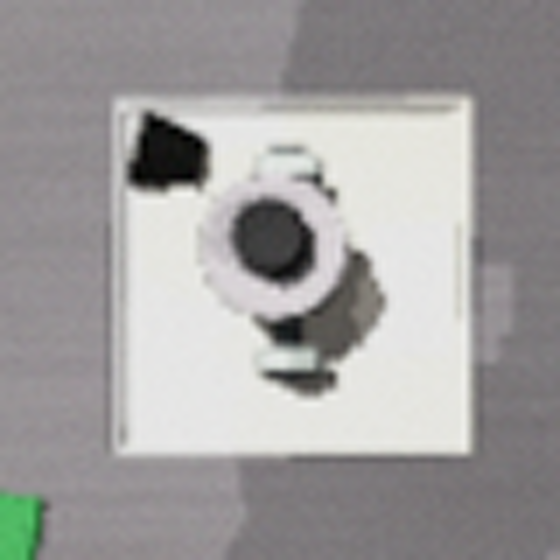

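The rod stands upright in the barrel with its collar on the rim (px (467,380)). The bung rolled into a tray corner at about (41, 36) mm, still inside, and the tamper is in the rack. I'll let it settle a moment before handing in.

Call:
{"method": "apply_moves", "body": {
  "commands": [
    [[0,0,0,0],[0,0,0,0],[0,0,0,0],[0,0,0,0],[0,0,0,0],[0,0,0,0],[0,0,0,0],[0,0,0,0]]
  ]
}}

```text
t: 17.75
ee_pos: [537.4, -15.1, 463.7]
orientation: [1.209, 1.209, -1.209]
ft_force: [-1.1, -0.7, -0.6]
width: 59.9
```

Run:
```python
from h import *
d=cam("top"); print([np.round(x["position"],1) for x in models.place_of("top","bung")],readout.get_obs()["t"])
print(workorder.close_job())
```

```text
[array([578.1, 220.2,  11.5])] 17.85
the job is handed in; nothing more can be done
None
```

I pushed the white-banded barrel upright to its stop, took the long push rod from the rack and pushed it down the barrel. The bung dropped into the tray, and I handed the job in at about 17.9 s; `close_job` gives no verdict.

Last checks, all from the camera images and the networks:
- **Barrel:** it stands upright, with the mouth at about (537, 186, 152) mm.
- **Rod:** it stands vertical, with the collar underside at z of about 151–153 mm against the rim's 152 mm. It is within about 4 mm of the rim's centre.
- **Bung:** it rolled into a tray corner, about (40, 35) mm from the middle and about 11 mm high. It was still there after a 1 s wait, and the fingers never came near it.
- **Tamper:** it is still in the rack. The scene camera found it about 4 mm from where the first look put it, which is the network's own error. The network missed it in the last top picture, so that is one view only.
- **Robot:** the gripper was clear of everything at hand-in.

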